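# Stand a fallen measuring cylinder back up on the clinic counter

### The arm

A 7-joint arm with a two-finger parallel gripper is mounted at the origin on the work surface. World frame = base frame: x ahead of the robot, y to its left, z up, the work surface at z = 0. Lengths are in m, angles in rad, forces in N, time in s.
With the tool pointing down it reaches from about 0.425 to 0.8 m from the base axis. Payload 8.3 kg.
Tool frame: the origin (TCP) lies at the centre of the arm's flange, where the gripper is bolted on; the fingertips stand 173 mm ahead of it and the grasp point (between the pads) lies 155 mm ahead of it; z points along the fingers, y is the line along which they close (so a half turn about z gives the same grasp; the last joint's range is limited). The gripper opens to 85 mm and grips with 20 to 120 N. Pads are 22 mm wide; open, the fingers measure 114 mm over their backs; the gripper's body (76 mm by 85 mm) begins 54 mm behind the grasp point. The pads swing forward as they close: fully open they stand 13 mm farther back than shut.
Start: joints at [1.182, 0.383, 0.016, 1.37, -0.006, 1.388, -0.046], TCP at [0.2, -0.592, 0.405] pointing down, gripper open.
Joint ranges: [-2.95, 2.95], [-0.25, 2.06], [-1.52, 1.56], [0.18, 2.33], [-1.44, 4.58], [0.02, 2.06], [-3.01, 3.01]. Speed limits (rad/s): [2.39, 2.39, 3.01, 3.01, 3.14, 3.14, 3.14].

### API

Orientations are given as a unit quaternion [x, y, z, w].
In Python, from rig import robot, get_image gives the robot as it stands.
- The arm moves only by the shell command python3 -m crank 'ROWS' [OPENING]. ROWS is JSON, a list of rows, each a list of 4 numbers: the shift along the world's x, y, z as a fraction of full scale, then the turn about the world's z as a fraction of full scale. In form: [[tx, ty, tz, spin], ...]. A call has 1 to 10 rows; each row is the pose to reach, as a shift and turn from the pose commanded when the call began; what a row does not reach only later rows make up. Full scale, the value 1, is 0.1 m for a shift and 2 rad for a turn. A row lasts 1/10 s, in which the tool goes at most 50 mm and 8.59 degrees, less where a joint would pass 70% of its speed; a pose out of reach is approached as far as the arm can. A call with a number of a shift or a turn outside -1 to 1 is refused whole. A call with a gripper value outside its range is refused whole. OPENING is the finger opening in mm, from 0 to 85.4, set as the call begins (- or left out, the last holds). The fingers move at their own pace and stop on an object; the grip force is fixed at half the most. Time passes only in rows, so rows that repeat a pose let the fingers close. It gives the time, the measured TCP pose, the force, the opening and the grip force at its end, in the units of the state.
- robot.read_state(): the state, without advancing time (a new reading comes with each control period).
- get_image(name): name is "scene" or "top" or "wrist"; returns a dict with "pixels" (384x512x3 uint8, red, green, blue), "vfov" (degrees; the focal length in pixels is half the picture's height over the tangent of half this angle, whatever the lens; pixels are square), "cx", "cy" (the principal point, pixels), "R" (3x3) and "t" (3): a world point X has camera coordinates R X + t. Camera axes: x right, y down, z forward; pixel columns grow to the right and rows downward; lengths in m; the calibration is good to about 2 mm. A picture is of the moment at which its call begins. There is no depth.
- robot.job_done(): hands the job in; it is judged then, once.
The state is a dict: "time_s": time; "q": joint angles; "joint_vel": joint speeds; "effort": joint torques, N m; "position": TCP position; "ee_rot": TCP orientation; "force": force on the tool from outside, world axes, zero at the start; "wrist_torque": the same for the moment, N m; "width": opening from 0.0 (shut) to 1.0 (fully open); "grip_force": force on a finger pad.
Only numpy, scipy, OpenCV 4.12 (cv2) and the standard library are available. Lean on these libraries where they do the work, as an engineer would, in place of code of your own. Each camera call takes 0.05 s, during which the arm holds its last target. There are 200 camera calls.

### The job

The measuring cylinder with the blue foot has fallen over on the counter: stand it upright again on its foot where it lies, tipping it up over the edge of its foot without lifting the foot off the counter, and let go of it. Leave the orange-footed cylinder lying to drain and do not disturb the white red-labelled bottle.

Things in the scene. Friction and masses are not known exactly. Their poses are not given: they have to be found in the camera images.
- blue_mid (a point): Middle of the cylinder to stand up, on its axis, 100 mm from both ends: milky rigid tube, 28 mm diameter, 200 mm long overall, 100-190 g, blue foot at one end, blue rim (34 mm diameter, 6 mm) at the mouth. z axis: along the tube from foot to mouth. It starts lying on foot and rim, axis dipping 4.5 degrees to the mouth, mouth to the left (+y). Bare tube to grip: 25 to 185 mm from the underside.
- blue_foot (a point): Centre of the underside of the blue foot, a hexagonal plate 64 mm across flats, 8 mm thick, with a cone above it to 20 mm. Same axes as blue_mid. 32 mm above the counter while lying on one flat, 0 when standing; the edge on which it tips lies straight below it, 32 mm away. It settles onto its foot by itself from 10 degrees of lean; in a light grip (20 N) the tube can turn between the pads.
- orange_mid (a point): Middle of an identical cylinder with orange foot and rim, also lying, to be left alone. z axis towards its mouth.
- infusion: White bottle with a red label and metal cap, 68 mm diameter, 170 mm tall, standing at the left of the work (+y). Origin at the centre of its underside, z up. An amber bottle (64 mm diameter, 150 mm tall) stands farther left, a white rack of blood tubes on the right (-y).

How it is judged:
At the end, for the whole second after the job is handed in: The blue-footed cylinder stands released on its foot on the counter, mouth up, within about 8.5 degrees of upright, its foot centre (which itself moves about 45 mm in a clean tip) within 120 mm of where it was; the orange-footed cylinder and the infusion bottle are within 30 mm of where they were (angle between blue_mid's own z axis and vertical below 0.15 rad and height (world z) of blue_foot below 0.008 m and distance of blue_foot from where it was at the start of the episode below 0.12 m and distance of each of orange_mid, infusion from where it was at the start of the episode below 0.03 m); the robot touches nothing.
It fails at once if the blue foot is lifted off the counter (its centre more than 65 mm up, about 33 mm above its lying height) (height (world z) of blue_foot above 0.065 m).
It fails at once if the orange-footed cylinder is disturbed (moved over 30 mm) (distance of orange_mid from where it was at the start of the episode above 0.03 m).
It fails at once if the infusion bottle is moved over 30 mm or tipped (distance of infusion from where it was at the start of the episode above 0.03 m or angle between infusion's own z axis and vertical above 0.35 rad).
It also fails if it takes over 38 s, if anything falls off the work surface, if the arm or the gripper's body presses on something with over 40 N, if the wrist force passes 120 N, or if a joint passes its speed limit or range.

## Working session

There is one attempt and no reset: what is moved stays moved. The work goes in short steps, Python scripts to look and compute and a shell command to move; the robot and the scene stay as the last step left them, time stands still between calls to the robot, and variables do not carry over. Pictures are saved under pics/ and viewed, at most 10 in all, crops included, and the job is handed in when it is done.

```bash
mkdir -p pics; python3 - <<'E'
from rig import robot, get_image
import cv2,json,pickle
s=robot.read_state();print({k:s[k] for k in('time_s','position','ee_rot','width','force')})
for n in('scene','top'):
    i=get_image(n);pickle.dump(i,open(f'pics/{n}.pkl','wb'))
    print(n,i['vfov'],i['cx'],i['cy'],i['R'],i['t'],i['pixels'].shape)
    cv2.imwrite(f'pics/{n}0.png',cv2.cvtColor(i['pixels'],cv2.COLOR_RGB2BGR))
E
```

```text
{'time_s': 0.0, 'position': array([ 0.200018  , -0.59195297,  0.40366901]), 'ee_rot': array([ 9.86754339e-01,  1.62218668e-01, -1.85787428e-04, -9.71691098e-04]), 'width': 1.0009562750804835, 'force': array([-0.58281968,  0.04220466, -0.2348663 ])}
scene 47.6706824143182 255.52489231425017 192.30271426449232 [[-0.14042288  0.99001636 -0.01220767]
 [ 0.77914765  0.10288889 -0.61833875]
 [-0.61090945 -0.09634048 -0.78581687]] [-0.03377935 -0.40091521  1.38043375] (384, 512, 3)
top 54.47533177415871 256.87905143808206 194.15054061619563 [[ 0.0221724  -0.99942508  0.02564958]
 [-0.98390164 -0.02636432 -0.17675543]
 [ 0.17733005 -0.02131758 -0.98392053]] [0.08499541 0.55021518 0.94336554] (384, 512, 3)
```

View pics/scene0.png

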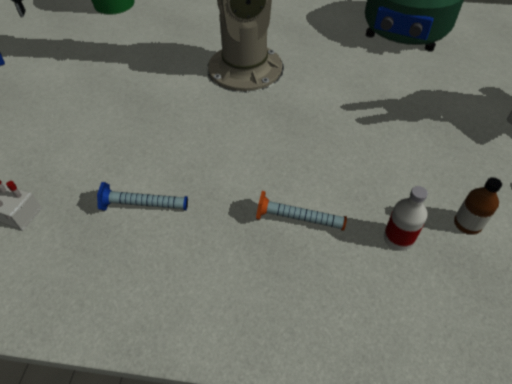

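View pics/top0.png

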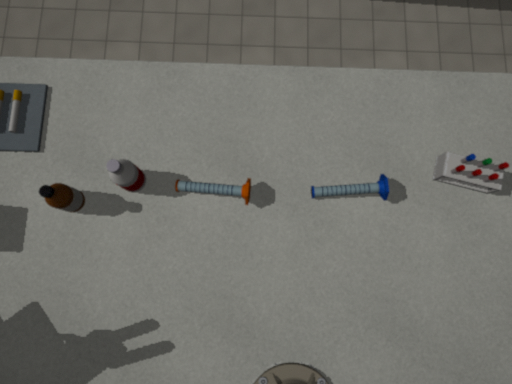

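Blue cylinder: in scene the foot is near (104,197) and the mouth near (186,203). In top the foot is near (384,188) and the mouth near (313,192). I'll enlarge both for exact pixels.

```bash
python3 - <<'E'
import cv2,numpy as np
a=cv2.imread('pics/top0.png')[160:220,295:405];b=cv2.imread('pics/scene0.png')[170:230,90:200]
f=lambda x:cv2.resize(x,None,fx=5,fy=5,interpolation=cv2.INTER_CUBIC)
cv2.imwrite('pics/crop0.png',np.vstack([f(a),f(b)])[:600])
E
```

```text
(no output)
```

View pics/crop0.png

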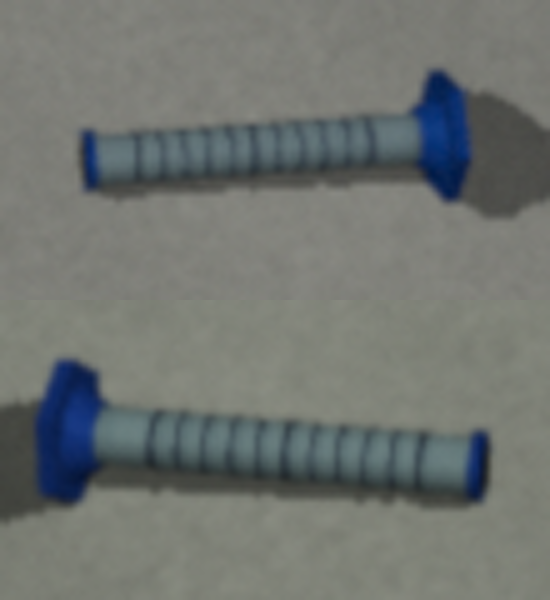

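```bash
cat > h.py <<'E'
import numpy as np
def bp(i,u,v,z):
    R=np.array(i['R']);t=np.array(i['t']);f=192/np.tan(np.radians(i['vfov']/2))
    d=R.T@[(u-i['cx'])/f,(v-i['cy'])/f,1];C=-R.T@t
    return C+d*(z-C[2])/d[2]
E
python3 - <<'E'
from h import *;import pickle
T=pickle.load(open('pics/top.pkl','rb'));S=pickle.load(open('pics/scene.pkl','rb'))
for n,i,a,b in(('top',T,(378,188.2),(311.8,192)),('scene',S,(109.4,196.6),(187,203))):
    A=bp(i,*a,.030);B=bp(i,*b,.016);d=B-A
    print(n,A,B,np.linalg.norm(d),np.arctan2(d[1],d[0]),'s168',A+d*148/180)
print('orangefoot',bp(T,247,190,.03),'bottle',bp(T,133,180,.03))
from scipy.spatial.transform import Rotation as Ro
from rig import robot
print(Ro.from_quat(robot.read_state()['ee_rot']).as_matrix())
E
```

```text
top [ 0.57663229 -0.23315799  0.03      ] [ 0.56380812 -0.05360249  0.016     ] 0.18055646944198078 1.6420969848027753 s168 [ 0.56608797 -0.08552347  0.01848889]
scene [ 0.58181188 -0.23063897  0.03      ] [ 0.56614631 -0.04889965  0.016     ] 0.18294969102487132 1.6567818054936294 s168 [ 0.5689313  -0.08120886  0.01848889]
orangefoot [0.56190925 0.12506862 0.03      ] bottle [0.58106447 0.43356292 0.03      ]
[[ 9.47381762e-01  3.20105418e-01 -5.63720976e-04]
 [ 3.20105914e-01 -9.47380349e-01  1.63650771e-03]
 [-1.02031901e-05 -1.73084798e-03 -9.99998502e-01]]
```

```bash
for k in 1; do
python3 -m crank '[[0.37,0.5,0,0.066],[0.73,1,0,0.132],[0.73,1,0,0.132]]' 85
python3 -m crank '[[0.37,0.5,0,0.066],[0.73,1,0,0.132],[0.73,1,0,0.132]]'
python3 -m crank '[[0.37,0.5,0,0.066],[0.73,1,0,0.132],[0.73,1,0,0.132]]'
python3 -m crank '[[0.37,0.5,-0.3,0.066],[0.73,1,-0.6,0.132],[0.73,1,-0.6,0.132]]'
python3 -m crank '[[0.37,0.5,-0.3,0.066],[0.75,1.0,-0.6,0.132],[0.75,1.0,-0.6,0.132],[0.75,1.0,-0.6,0.132],[0.75,1.0,-0.6,0.132]]'
done
```

```text
time_s: 0.4
position: [0.2764, -0.4885, 0.4043]
ee_rot: [0.955, 0.295, 0.001, -0.001]
force: [0.8, 0.3, -0.1]
width: 0.997
grip_force: 0.0
time_s: 0.7
position: [0.3491, -0.3878, 0.4046]
ee_rot: [0.908, 0.419, 0.001, -0.001]
force: [0.1, 0.5, 0.4]
width: 0.999
grip_force: 0.0
time_s: 1.0
position: [0.4215, -0.2875, 0.4046]
ee_rot: [0.845, 0.535, 0.001, -0.0]
force: [-0.2, -0.5, -0.1]
width: 0.995
grip_force: 0.0
time_s: 1.3
position: [0.4929, -0.1893, 0.3433]
ee_rot: [0.768, 0.64, 0.0, -0.001]
force: [-0.1, -0.5, 0.4]
width: 0.995
grip_force: 0.0
time_s: 1.8
position: [0.5671, -0.0911, 0.2836]
ee_rot: [0.679, 0.734, -0.0, -0.001]
force: [-0.3, -0.0, 0.6]
width: 0.995
grip_force: 0.0
```

```bash
python3 - <<'E'
from rig import robot, get_image
import cv2,pickle,numpy as np
from h import *
i=get_image('wrist');pickle.dump(i,open('pics/w.pkl','wb'))
im=cv2.cvtColor(i['pixels'],cv2.COLOR_RGB2BGR)
R=np.array(i['R']);f=192/np.tan(np.radians(i['vfov']/2))
# predicted axis
for s in (20,168,200):
    e=np.array([-.078,.997]);p=np.array([.5675,-.0834])+e*(s-168)/1000
    c=R@[*p,.0319-.0785*s/1000]+i['t'];print(s,f*c[0]/c[2]+i['cx'],f*c[1]/c[2]+i['cy'])
cv2.imwrite('pics/w1.png',im)
print(robot.read_state()['position'])
E
```

```text
20 254.62322376472886 336.2866462013531
168 254.64794339661026 184.38335044953703
200 254.65419096661117 145.99174016394
[ 0.5669094  -0.09250402  0.28427789]
```

View pics/w1.png

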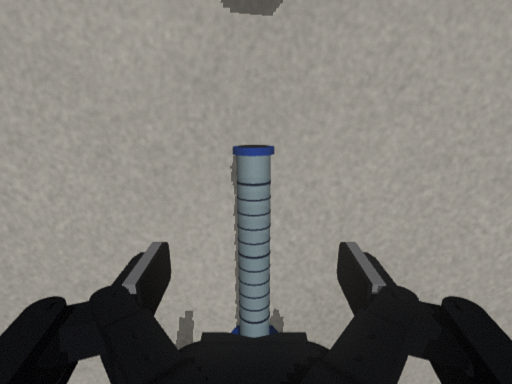

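The wrist view shows the tube centred at column 254 with the mouth rim at row 146–150, matching the prediction (254, 146). I'll descend and close gently.

```bash

python3 -m crank '[[0,0.09,-0.3,0],[0,0.09,-0.6,0],[0,0.09,-0.9,0],[0,0.09,-1,0],[0,0.09,-1,0]]' 60
python3 -m crank '[[0,0,-0.04,0],[0,0,-0.04,0],[0,0,-0.04,0]]' 32
python3 -m crank '[[0,0,0,0],[0,0,0,0],[0,0,0,0],[0,0,0,0]]' 28.5
python3 -m crank '[[0,0,0,0],[0,0,0,0],[0,0,0,0]]' 27.5
```

```text
time_s: 2.35
position: [0.5663, -0.0844, 0.1839]
ee_rot: [0.681, 0.732, -0.001, -0.001]
force: [0.9, 0.6, 0.1]
width: 0.7
grip_force: 0.0
time_s: 2.65
position: [0.5675, -0.0833, 0.1819]
ee_rot: [0.68, 0.733, 0.0, 0.001]
force: [-0.5, -0.6, 1.0]
width: 0.373
grip_force: 0.0
time_s: 3.05
position: [0.5671, -0.0831, 0.1808]
ee_rot: [0.68, 0.733, 0.0, 0.0]
force: [-0.0, -1.1, 0.0]
width: 0.34
grip_force: 0.0
time_s: 3.35
position: [0.5671, -0.0831, 0.1807]
ee_rot: [0.68, 0.733, 0.0, -0.0]
force: [-0.4, 0.5, 1.0]
width: 0.324
grip_force: 7.4
```

A 27.5 mm opening gives about 7 N, a light grip that lets the tube turn. I'll start along the arc.

```bash

python3 -m crank '[[0,-0.01,0.07,0],[0,-0.02,0.13,0],[0,-0.03,0.2,0],[0,-0.05,0.28,0],[0,-0.07,0.35,0],[0.01,-0.10,0.42,0],[0.01,-0.10,0.42,0],[0.01,-0.10,0.42,0]]' 27.3
python3 - <<'E'
from rig import get_image
import cv2
i=get_image('scene');im=cv2.cvtColor(i['pixels'],cv2.COLOR_RGB2BGR)
cv2.imwrite('pics/s2.png',cv2.resize(im[110:250,40:260],None,fx=3,fy=3,interpolation=cv2.INTER_CUBIC))
E
```

```text
time_s: 4.15
position: [0.5682, -0.0933, 0.2229]
ee_rot: [0.68, 0.733, 0.0, 0.0]
force: [0.1, -0.5, 0.3]
width: 0.319
grip_force: 10.8
```

View pics/s2.png

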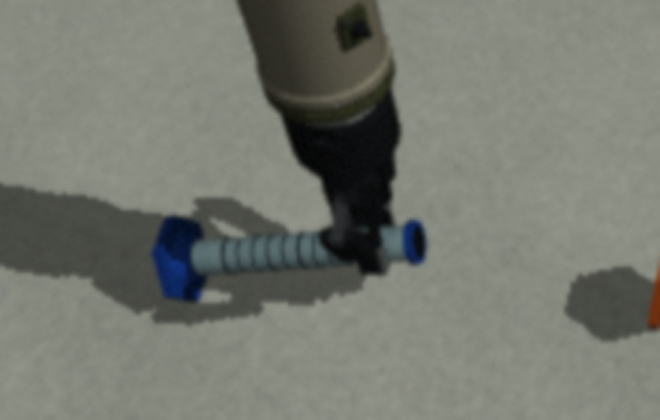

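```bash
python3 - <<'E'
from h import *;import pickle
S=pickle.load(open('pics/scene.pkl','rb'));R=np.array(S['R']);f=192/np.tan(np.radians(S['vfov']/2))
P=np.array([.5675,-.0834,0])-.170*np.array([-.078,.997,0])
def pr(s,th,du=0,dz=0):
    th=np.radians(th);u=s*np.cos(th)-.032*np.sin(th)+du;v=s*np.sin(th)+.032*np.cos(th)+dz
    c=R@(P+[-.078*u,.997*u,v])+S['t'];p=f*c[:2]/c[2]+[S['cx'],S['cy']];return ((p-[40,110])*3).round()
print('orig',pr(0,-4.5),pr(.2,-4.5));print('tip10',pr(0,10),pr(.2,10));print('lift',pr(0,-4.5,-.01,.042),pr(.2,-4.5,-.01,.042))
for t in(45,60,80):print(t,pr(0,t),pr(.2,t))
E
```

```text
orig [184. 254.] [438. 277.]
tip10 [174. 254.] [415. 237.]
lift [155. 220.] [417. 244.]
45 [156. 260.] [292. 146.]
60 [153. 265.] [217. 119.]
80 [152. 273.] [112. 101.]
```

The foot underside is at about (176,258) and the mouth at (416,242) in the crop. That fits a clean tip to about 10° with the foot still on the counter, so I'll continue.

```bash

python3 -m crank '[[0,-0.03,0.07,0],[0.01,-0.06,0.14,0],[0.01,-0.09,0.2,0],[0.01,-0.13,0.27,0],[0.01,-0.17,0.33,0],[0.02,-0.21,0.39,0],[0.02,-0.26,0.45,0],[0.02,-0.30,0.51,0],[0.02,-0.30,0.51,0]]'
python3 -m crank '[[0,-0.05,0.06,0],[0.01,-0.10,0.11,0],[0.01,-0.16,0.16,0],[0.02,-0.21,0.21,0],[0.02,-0.27,0.25,0],[0.03,-0.33,0.30,0],[0.03,-0.40,0.34,0],[0.03,-0.46,0.38,0],[0.03,-0.46,0.38,0]]'
python3 - <<'E'
from rig import get_image
import cv2
i=get_image('scene');im=cv2.cvtColor(i['pixels'],cv2.COLOR_RGB2BGR)
cv2.imwrite('pics/s3.png',cv2.resize(im[110:250,40:260],None,fx=3,fy=3,interpolation=cv2.INTER_CUBIC))
E
```

```text
time_s: 5.1
position: [0.5703, -0.1241, 0.2747]
ee_rot: [0.681, 0.733, 0.0, 0.001]
force: [1.0, -0.6, -0.9]
width: 0.323
grip_force: 11.4
time_s: 6.0
position: [0.5731, -0.1705, 0.3123]
ee_rot: [0.681, 0.733, -0.0, 0.001]
force: [0.0, -1.0, -0.3]
width: 0.323
grip_force: 11.5
```

View pics/s3.png

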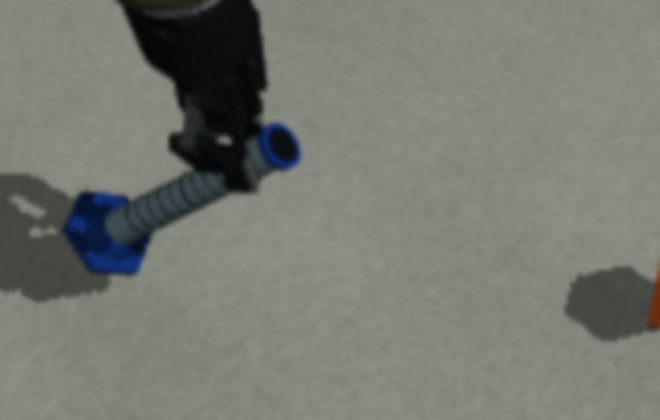

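```bash
cat >> h.py <<'E'
def fit(S,g,s=.168):
    R=np.array(S['R']);f=192/np.tan(np.radians(S['vfov']/2))
    for th in range(20,91,5):
        t=np.radians(th);d=np.array([-.078*np.cos(t),.997*np.cos(t),np.sin(t)])
        o=[]
        for a in(0,.02,.2):
            c=R@(g+d*(a-s))+S['t'];o+=[((f*c[:2]/c[2]+[S['cx'],S['cy']]-[40,110])*3).round()]
        print(th,*o,'footz',(g-d*s)[2].round(3),'edge',((g-d*s)[2]-.032*np.cos(t)).round(3))
E
python3 - <<'E'
from h import *;import pickle
S=pickle.load(open('pics/scene.pkl','rb'))
fit(S,np.array([.5731,-.1705,.3123-.162]))
E
```

```text
20 [ 60. 199.] [ 81. 194.] [285. 147.] footz 0.093 edge 0.063
25 [ 73. 211.] [ 93. 205.] [282. 144.] footz 0.079 edge 0.05
30 [ 88. 222.] [106. 215.] [280. 142.] footz 0.066 edge 0.039
35 [104. 233.] [119. 224.] [277. 140.] footz 0.054 edge 0.028
40 [120. 242.] [134. 233.] [274. 137.] footz 0.042 edge 0.018
45 [137. 252.] [149. 241.] [270. 135.] footz 0.032 edge 0.009
50 [154. 260.] [164. 249.] [267. 133.] footz 0.022 edge 0.001
55 [172. 267.] [180. 255.] [263. 131.] footz 0.013 edge -0.006
60 [190. 274.] [196. 261.] [259. 130.] footz 0.005 edge -0.011
65 [208. 280.] [212. 266.] [255. 128.] footz -0.002 edge -0.015
70 [226. 284.] [228. 271.] [251. 127.] footz -0.008 edge -0.019
75 [245. 288.] [245. 274.] [247. 126.] footz -0.012 edge -0.02
80 [263. 291.] [261. 277.] [243. 126.] footz -0.015 edge -0.021
85 [281. 294.] [277. 279.] [239. 125.] footz -0.017 edge -0.02
90 [299. 295.] [293. 280.] [235. 125.] footz -0.018 edge -0.018
```

In the crop the foot underside is near (103,235) and the mouth near (280,147). So the tube has stuck at about 35° with the foot edge roughly 20–28 mm up. I'll lower it, then ease the grip so it turns.

```bash

python3 -m crank '[[0,0,-0.08,0],[0,0,-0.16,0],[0,0,-0.16,0]]'
python3 -m crank '[[0,0,0,0],[0,0,0,0],[0,0,0,0],[0,0,0,0]]' 27.7
python3 - <<'E'
from rig import get_image,robot
from h import *
import cv2
i=get_image('scene');im=cv2.cvtColor(i['pixels'],cv2.COLOR_RGB2BGR)
cv2.imwrite('pics/s4.png',cv2.resize(im[110:250,40:260],None,fx=3,fy=3,interpolation=cv2.INTER_CUBIC))
fit(i,np.array(robot.read_state()['position'])-[0,0,.162])
E
```

```text
time_s: 6.35
position: [0.5724, -0.1687, 0.2935]
ee_rot: [0.68, 0.733, -0.001, -0.002]
force: [-0.2, -0.8, -0.5]
width: 0.325
grip_force: 11.5
time_s: 6.75
position: [0.5732, -0.1691, 0.296]
ee_rot: [0.68, 0.733, 0.0, 0.0]
force: [-0.0, 0.2, -1.2]
width: 0.321
grip_force: 6.0
20 [ 69. 213.] [ 90. 209.] [292. 163.] footz 0.076 edge 0.046
25 [ 83. 225.] [102. 219.] [289. 160.] footz 0.063 edge 0.034
30 [ 97. 236.] [115. 229.] [287. 158.] footz 0.05 edge 0.022
35 [112. 246.] [128. 238.] [284. 156.] footz 0.038 edge 0.011
40 [128. 256.] [142. 246.] [281. 153.] footz 0.026 edge 0.001
45 [145. 264.] [157. 254.] [278. 151.] footz 0.015 edge -0.007
50 [162. 272.] [172. 261.] [274. 149.] footz 0.005 edge -0.015
55 [179. 280.] [187. 268.] [271. 148.] footz -0.004 edge -0.022
60 [197. 286.] [203. 274.] [267. 146.] footz -0.012 edge -0.028
65 [215. 292.] [219. 279.] [263. 145.] footz -0.018 edge -0.032
70 [233. 297.] [235. 283.] [259. 144.] footz -0.024 edge -0.035
75 [251. 300.] [252. 287.] [255. 143.] footz -0.028 edge -0.037
80 [269. 303.] [268. 289.] [251. 142.] footz -0.032 edge -0.037
85 [287. 306.] [284. 291.] [247. 141.] footz -0.033 edge -0.036
90 [305. 307.] [300. 292.] [243. 141.] footz -0.034 edge -0.034
```

View pics/s4.png

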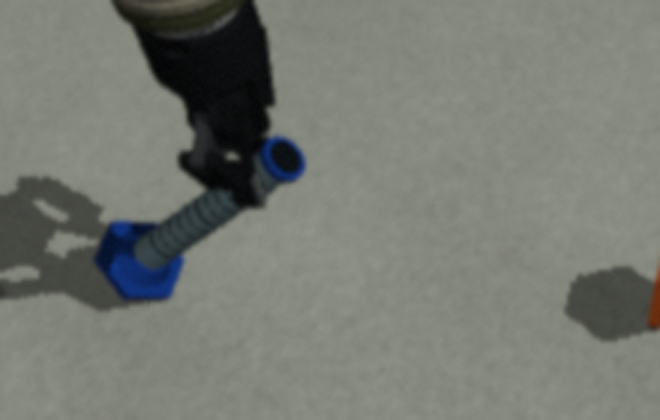

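The tube has turned to about 43° (mouth at (284,160), cone top at (147,253)) and the foot is back on or close to the counter. I'll lighten the grip and carry on, slightly below the ideal arc.

```bash

python3 -m crank '[[0,0,0,0],[0,-0.03,0.01,0],[0,-0.08,0.04,0],[0.01,-0.13,0.07,0],[0.01,-0.18,0.09,0],[0.02,-0.23,0.12,0],[0.02,-0.27,0.14,0],[0.02,-0.27,0.14,0]]' 27.85
python3 - <<'E'
from rig import get_image,robot
from h import *
import cv2
i=get_image('scene');im=cv2.cvtColor(i['pixels'],cv2.COLOR_RGB2BGR)
cv2.imwrite('pics/s5.png',cv2.resize(im[110:250,40:260],None,fx=3,fy=3,interpolation=cv2.INTER_CUBIC))
fit(i,np.array(robot.read_state()['position'])-[0,0,.164])
E
```

```text
time_s: 7.6
position: [0.5751, -0.1972, 0.3101]
ee_rot: [0.681, 0.733, -0.0, 0.0]
force: [0.4, 1.0, 1.2]
width: 0.326
grip_force: 2.9
20 [ 28. 202.] [ 49. 197.] [250. 150.] footz 0.088 edge 0.058
25 [ 42. 213.] [ 61. 207.] [247. 147.] footz 0.075 edge 0.046
30 [ 57. 224.] [ 74. 217.] [245. 145.] footz 0.062 edge 0.034
35 [ 73. 235.] [ 88. 226.] [242. 143.] footz 0.049 edge 0.023
40 [ 89. 245.] [103. 235.] [238. 140.] footz 0.038 edge 0.013
45 [106. 254.] [118. 243.] [235. 138.] footz 0.027 edge 0.004
50 [123. 262.] [133. 251.] [231. 136.] footz 0.017 edge -0.003
55 [141. 269.] [149. 257.] [228. 134.] footz 0.008 edge -0.01
60 [159. 276.] [165. 263.] [224. 133.] footz 0.0 edge -0.016
65 [178. 281.] [181. 268.] [220. 131.] footz -0.006 edge -0.02
70 [196. 286.] [198. 273.] [216. 130.] footz -0.012 edge -0.023
75 [214. 290.] [214. 276.] [212. 129.] footz -0.016 edge -0.025
80 [233. 293.] [230. 279.] [208. 129.] footz -0.02 edge -0.025
85 [251. 295.] [247. 281.] [204. 128.] footz -0.022 edge -0.024
90 [269. 297.] [263. 282.] [200. 128.] footz -0.022 edge -0.022
```

View pics/s5.png

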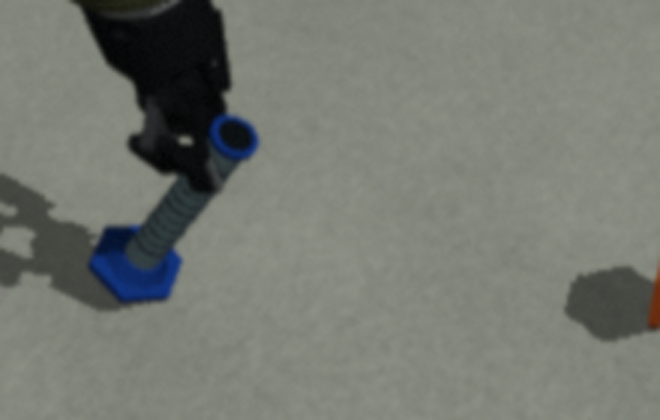

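Tip is now about 53° with the foot edge on the counter: cone top at (143,253), mouth at (235,137), foot barely shifted. Continuing to about 80°.

```bash

python3 -m crank '[[0,-0.06,0.03,0],[0.01,-0.12,0.05,0],[0.01,-0.18,0.07,0],[0.02,-0.24,0.09,0],[0.02,-0.30,0.11,0],[0.03,-0.36,0.12,0],[0.03,-0.42,0.13,0],[0.04,-0.48,0.14,0],[0.04,-0.54,0.15,0],[0.04,-0.54,0.15,0]]'
python3 -m crank '[[0,-0.05,0.01,0],[0.01,-0.10,0.01,0],[0.01,-0.15,0.01,0],[0.01,-0.20,0.01,0],[0.02,-0.20,0.01,0]]'
python3 - <<'E'
from rig import get_image,robot
from h import *
import cv2
i=get_image('scene');im=cv2.cvtColor(i['pixels'],cv2.COLOR_RGB2BGR)
cv2.imwrite('pics/s6.png',cv2.resize(im[110:250,40:260],None,fx=3,fy=3,interpolation=cv2.INTER_CUBIC))
fit(i,np.array(robot.read_state()['position'])-[0,0,.164],.160)
E
```

```text
time_s: 8.65
position: [0.579, -0.2514, 0.325]
ee_rot: [0.681, 0.733, -0.0, 0.0]
force: [-0.3, 0.9, 3.2]
width: 0.325
grip_force: 2.5
time_s: 9.15
position: [0.5808, -0.2715, 0.3257]
ee_rot: [0.681, 0.733, -0.0, 0.0]
force: [-0.7, 0.1, 3.2]
width: 0.325
grip_force: 1.8
20 [-69. 182.] [-48. 177.] [149. 128.] footz 0.107 edge 0.077
25 [-54. 194.] [-36. 187.] [146. 125.] footz 0.094 edge 0.065
30 [-39. 204.] [-22. 197.] [142. 122.] footz 0.082 edge 0.054
35 [-23. 215.] [ -8. 206.] [138. 119.] footz 0.07 edge 0.044
40 [ -6. 224.] [  6. 214.] [134. 116.] footz 0.059 edge 0.034
45 [ 11. 233.] [ 21. 222.] [129. 113.] footz 0.048 edge 0.026
50 [ 28. 241.] [ 37. 230.] [124. 111.] footz 0.039 edge 0.018
55 [ 46. 248.] [ 52. 236.] [119. 108.] footz 0.031 edge 0.012
60 [ 64. 255.] [ 68. 242.] [114. 106.] footz 0.023 edge 0.007
65 [ 82. 260.] [ 84. 247.] [109. 105.] footz 0.017 edge 0.003
70 [100. 265.] [100. 251.] [104. 103.] footz 0.011 edge 0.0
75 [118. 269.] [116. 255.] [ 99. 102.] footz 0.007 edge -0.001
80 [136. 272.] [132. 257.] [ 93. 101.] footz 0.004 edge -0.002
85 [153. 274.] [148. 259.] [ 88. 100.] footz 0.002 edge -0.001
90 [170. 275.] [163. 260.] [ 83. 100.] footz 0.002 edge 0.002
```

View pics/s6.png

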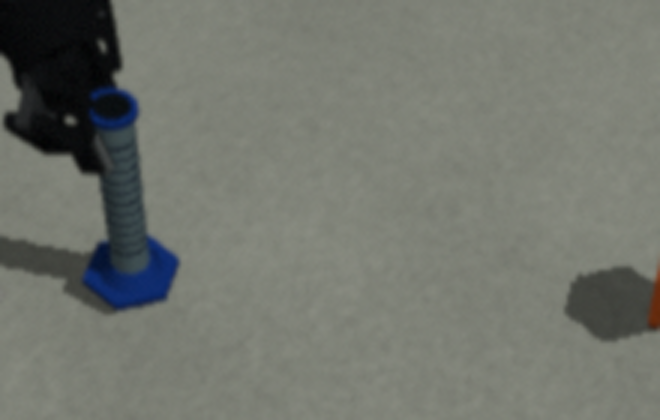

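The lean is about 75° (mouth at (112,106), cone top at (131,263)), with the foot on the counter. Another 28 mm or so is needed, followed by a gentle release.

```bash

python3 -m crank '[[0,-0.05,0,0],[0.01,-0.10,0,0],[0.01,-0.15,0,0],[0.01,-0.20,0,0],[0.02,-0.24,-0.01,0],[0.02,-0.28,-0.01,0],[0.02,-0.28,-0.01,0],[0.02,-0.28,-0.01,0]]'
python3 - <<'E'
from rig import get_image,robot
import cv2
i=get_image('scene');im=cv2.cvtColor(i['pixels'],cv2.COLOR_RGB2BGR)
j=cv2.cvtColor(get_image('top')['pixels'],cv2.COLOR_RGB2BGR)
import numpy as np
f=lambda x:cv2.resize(x,None,fx=3,fy=3,interpolation=cv2.INTER_CUBIC)
cv2.imwrite('pics/s7.png',np.hstack([f(im[110:250,40:160]),f(j[120:260,340:460])]))
E
```

```text
time_s: 10.0
position: [0.5831, -0.2981, 0.3245]
ee_rot: [0.68, 0.733, 0.0, -0.0]
force: [-0.5, 0.3, -0.1]
width: 0.325
grip_force: 0.0
```

View pics/s7.png

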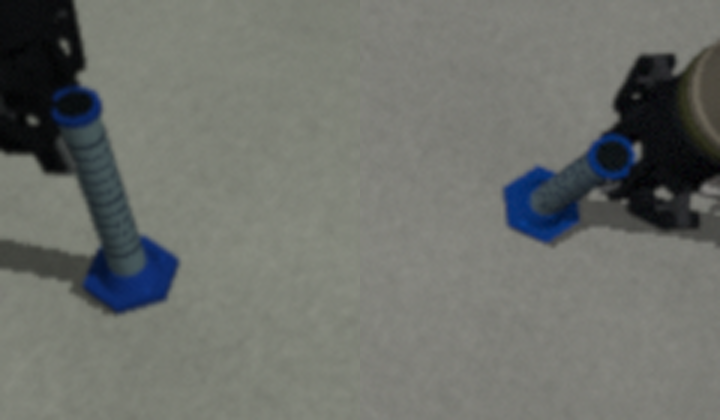

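```bash
python3 - <<'E'
from h import *;import pickle
for n,o,c,m in(('scene',(40,110),(127,265),(77,106)),('top',(340,120),(543-360,203),(612-360,157))):
    i=pickle.load(open(f'pics/{n}.pkl','rb'))
    A=bp(i,c[0]/3+o[0],c[1]/3+o[1],.02);B=bp(i,m[0]/3+o[0],m[1]/3+o[1],.2);d=(B-A)[:2]
    print(n,A,d,np.degrees(np.arctan(d/.18)))
E
```

```text
scene [ 0.58825679 -0.29845175  0.02      ] [-0.00251915  0.02458686] [-0.80181906  7.77810345]
top [ 0.58194725 -0.30102423  0.02      ] [-0.00026952  0.02047599] [-0.08578978  6.48981409]
```

It still leans about 7° towards +y. I'll move 18 mm further, then open.

```bash

python3 -m crank '[[0,-0.05,0,0],[0.01,-0.10,0,0],[0.01,-0.15,-0.01,0],[0.01,-0.18,-0.01,0],[0.01,-0.18,-0.01,0]]'
python3 -m crank '[[0,0,0,0],[0,0,0,0],[0,0,0,0],[0,0,0,0],[0,0,0,0]]' 32
python3 - <<'E'
from rig import get_image,robot
import cv2
i=get_image('scene');im=cv2.cvtColor(i['pixels'],cv2.COLOR_RGB2BGR)
j=cv2.cvtColor(get_image('top')['pixels'],cv2.COLOR_RGB2BGR)
import numpy as np
f=lambda x:cv2.resize(x,None,fx=3,fy=3,interpolation=cv2.INTER_CUBIC)
cv2.imwrite('pics/s8.png',np.hstack([f(im[110:250,40:160]),f(j[120:260,340:460])]))
E
```

```text
time_s: 10.6
position: [0.5839, -0.317, 0.3235]
ee_rot: [0.681, 0.733, -0.0, -0.0]
force: [0.2, -0.3, -0.4]
width: 0.326
grip_force: 0.0
time_s: 11.1
position: [0.5841, -0.3159, 0.3237]
ee_rot: [0.68, 0.733, 0.0, -0.0]
force: [-0.4, -0.2, -0.1]
width: 0.372
grip_force: 0.0
```

View pics/s8.png

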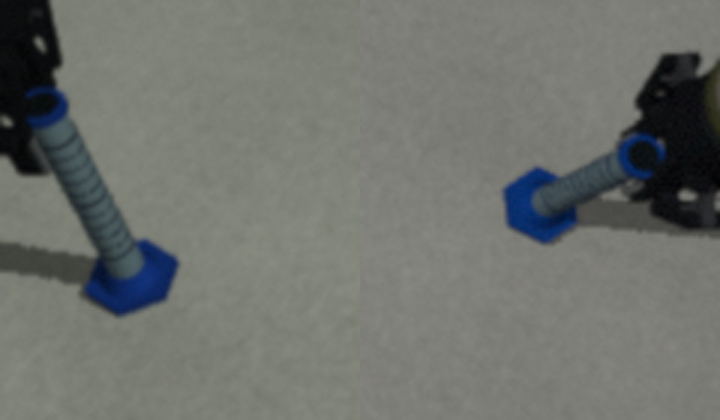

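That was picture 11, one over the limit of 10, so I won't view any more and will check by numbers only.

```bash
cat > tilt.py <<'E'
from h import *;import pickle
for n,o,c,m in(('scene',(40,110),(123,263),(46,106)),('top',(340,120),(543-360,203),(641-360,157))):
    i=pickle.load(open(f'pics/{n}.pkl','rb'))
    A=bp(i,c[0]/3+o[0],c[1]/3+o[1],.02);B=bp(i,m[0]/3+o[0],m[1]/3+o[1],.2);d=(B-A)[:2]
    print(n,A,d,np.degrees(np.arctan(d/.18)))
E
python3 tilt.py
```

```text
scene [ 0.58676177 -0.30239288  0.02      ] [0.00172473 0.00733047] [0.54898215 2.33207249]
top [ 0.58194725 -0.30102423  0.02      ] [ 0.0003674  -0.00198053] [ 0.11694549 -0.63039633]
```

Upright within about 2°. Opening wide and withdrawing straight up.

```bash

python3 -m crank '[[0,0,0,0],[0,0,0,0],[0,0,0,0],[0,0,0,0],[0,0,0,0],[0,0,0,0]]' 80
python3 -m crank '[[0,0,0.1,0],[0,0,0.25,0],[0,0,0.5,0],[0,0,0.8,0],[0,0,1,0],[0,0,1,0],[0,0,1,0],[0,0,1,0]]'
python3 - <<'E'
from rig import get_image
from h import *
import cv2,pickle
for n in('scene','top'):
    i=get_image(n);h=cv2.cvtColor(i['pixels'],cv2.COLOR_RGB2HSV)
    m=cv2.inRange(h,(110,130,40),(130,255,255))
    k,_,st,ce=cv2.connectedComponentsWithStats(m)
    print(n,[(st[a].tolist(),ce[a].round(1).tolist()) for a in range(1,k) if st[a][4]>20])
    old=pickle.load(open(f'pics/{n}.pkl','rb'))['pixels'].astype(int)
    x=slice(230,512) if n=='scene' else slice(0,270)
    d=abs(old-i['pixels'])[150:260,x].max(2);print('changed px left of work',(d>40).sum())
    R=np.array(i['R']);f=192/np.tan(np.radians(i['vfov']/2))
    for z in(.004,.197):
        c=R@[.5835,-.3015,z]+i['t'];print('upright predicts',z,(f*c[:2]/c[2]+[i['cx'],i['cy']]).round(1))
E
```

```text
time_s: 11.8
position: [0.5841, -0.3161, 0.3237]
ee_rot: [0.68, 0.733, 0.0, -0.0]
force: [0.4, 1.1, 0.4]
width: 0.935
grip_force: 0.0
time_s: 12.6
position: [0.5839, -0.3161, 0.4231]
ee_rot: [0.68, 0.733, -0.0, -0.001]
force: [-0.4, -0.2, -0.2]
width: 0.937
grip_force: 0.0
scene [([375, 7, 58, 32, 758], [403.9, 21.7]), ([46, 140, 16, 13, 92], [54.1, 146.4]), ([69, 190, 30, 25, 376], [84.3, 203.7])]
changed px left of work 0
upright predicts 0.004 [ 84.  200.7]
upright predicts 0.197 [ 53.9 144.3]
top [([436, 166, 5, 11, 21], [438.4, 171.4]), ([388, 176, 12, 19, 27], [391.6, 183.8]), ([397, 189, 15, 12, 24], [405.6, 195.8])]
changed px left of work 0
upright predicts 0.004 [398.8 188.2]
upright predicts 0.197 [432.3 172.1]
```

The rim and foot land where an upright cylinder should, nothing has changed on the left side, and the gripper is clear.

```bash
python3 -c "
from rig import robot
print(robot.job_done())"
```

```text
the job is handed in; nothing more can be done
None
```

The job is handed in at about 12.7 s: the blue-footed cylinder stands released about 50 mm from where it lay, upright within about 2° by my measurement, and the orange cylinder and bottle are unmoved. On the way the tube stuck in the grip and the foot edge lifted about 20–28 mm (foot centre an estimated 45–54 mm up, limit 65 mm) before I lowered it, and I viewed 11 pictures, one over the limit of 10.

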